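# Fit the rings on the stock-camera mast, then raise the mast and hold it up

## Task

On the packing table of the cold room stands a telescopic camera mast, pushed right in. Slide the narrow steel ring down over the mast onto the foot's post until it is fully home on the shoulder, then the wide steel ring down on top of it, fully home too. Then squeeze the mast's black head so that its side button is pressed in, pull the mast up past the first stop to the second stop, and finish holding it there with the button still squeezed, the foot flat on the table, the rings still home and the other things on the table left alone.

Things in the scene. Friction and masses are not known exactly. Their poses are not given: they have to be found in the camera images.
- stand: The mast's foot, 1.8 kg, standing loose on the table. Origin: centre of its underside, z up. Round dark steel foot plate 140 mm across, 10 mm thick; on it a round shoulder 44 mm across whose flat top (the seat for the rings) is 30 mm above the table; above the shoulder a plain aluminium post 34 mm across up to 51 mm, bevelled to 25 mm across at 56 mm. The mast stands out of the post. The head's button is on the stand's +y side.
- seat (a point): Centre of the shoulder top, on the axis of post and mast, 30 mm above the underside of the foot. The narrow ring lies home with its underside at this height, the wide ring 12 mm higher.
- head (a point): Centre of the mast's head: black plastic block, 20 mm (stand x) by 20 mm (stand y) by 24 mm high. With the mast pushed in its underside is 58 mm, its centre 70 mm and its top 82 mm above the table. The block's centre lies 1 mm from the mast's axis towards stand -y. The head with its button passes through both rings.
- button_face (a point): Middle of the outer face of the grey round push button (15 mm across) on the stand's +y side of the head, at mid-height of the head. It sticks out 5.5 mm from the head, 14.5 mm from the axis, and is pressed straight in (stand -y) 4.5 mm. Pinched across stand y (one finger on the button, the other on the opposite face of the head) the head measures 25.5 mm with the button out, 21 mm with it pressed.
- button (a joint): How far the button is pressed in: 0 out, 0.0045 m fully in. The spring takes 2.4 N to start and 5.1 N fully in. The mast is unlocked from about 0.0035 m; while the button is out the mast is locked at each stop.
- mast (a joint): How far the mast is pulled out: 0 pushed in, 0.050 m first stop, 0.100 m second stop, mechanical end at 0.103 m. With the button pressed it slides freely straight up (stand z) and passes the first stop without a click; it weighs 0.13 kg and may sink back if it is let go between stops. With the button out the lock has some play: it yields up to 10 mm under a hard pull, and rests at about 0.097 m in the second stop. Pulling hard against the end lifts the foot.
- sleeve_mid (a point): Centre (half-way up) of the narrow steel ring: 48 mm outside, 40 mm bore, 12 mm high, 0.05 kg, lying flat on the table. Goes on first.
- collar_mid (a point): Centre (half-way up) of the wide steel ring: 64 mm outside, 40 mm bore, 12 mm high, 0.16 kg, lying flat on the table. Goes on second, above the narrow one.
- carton: Bystander: closed cardboard carton 90 x 130 x 60 mm high; origin under its centre.
- tub: Bystander: white lidded tub 90 mm across, 75 mm high; origin under its centre.
- punnet: Bystander: open blue plastic box 100 x 140 x 45 mm high; origin under its centre.
Not all that is in view belongs to the job. What is shaped like the part that bears sleeve_mid but blue is not meant.

How it is judged:
By the outcome, as a careful person would: the job done as asked, in the order asked, and still so for the second after the job is handed in, while the arm keeps its last pose, push and grip.
It also fails if it takes over 61 s, if anything falls off the work surface, if the arm or the gripper's body presses on something with over 40 N, if the wrist force passes 120 N, or if a joint passes its speed limit or range.

## Robot

A 6-joint arm with a two-finger parallel gripper is mounted at the origin on the work surface. World frame = base frame: x ahead of the robot, y to its left, z up, the work surface at z = 0. Lengths are in m, angles in rad, forces in N, time in s.
With the tool pointing down it reaches from about 0.375 to 0.925 m from the base axis. Payload 5.7 kg.
Tool frame: the origin (TCP) lies at the very end of the fingers, on their centre line; the grasp point (between the pads) lies 19 mm behind it; z points along the fingers, y is the line along which they close (so a half turn about z gives the same grasp; the last joint's range is limited). The gripper opens to 85 mm and grips with 20 to 120 N. Pads are 22 mm wide; open, the fingers measure 114 mm over their backs; the gripper's body (76 mm by 85 mm) begins 54 mm behind the grasp point. The pads swing forward as they close: fully open they stand 13 mm farther back than shut.
Start: joints at [-1.366, 0.359, 1.51, -0, 1.272, -0.115], TCP at [0.189, -0.57, 0.231] pointing down, gripper open.
Joint ranges: [-2.97, 2.97], [-1.01, 2.36], [0.21, 2.38], [-0.96, 4.11], [0.2, 2.71], [-2.98, 2.98]. Speed limits (rad/s): [2.39, 2.39, 3.14, 3.14, 3.14, 3.14].

## Interface

Orientations are given as a rotation vector (axis times angle).
In Python, from plant import sense, optics, r gives the robot as it stands.
- The arm moves only by the tool carry_out, never from a script. Its argument "commands" is a list of rows, each a list of 3 entries, a list of its own where there are three numbers: the shift along the tool's x, y, z in mm, then the turn, a rotation vector about the tool's x, y, z in rad, then the opening, from -1 (shut) to 1 (fully open). A call has 1 to 12 rows; each row is the pose to reach, as a shift and turn from the pose commanded when the call began, along the tool's axes at that moment; what a row does not reach only later rows make up. A row lasts 1/10 s, in which the tool goes at most 50 mm and 8.59 degrees, less where a joint would pass 70% of its speed; a pose out of reach is approached as far as the arm can. A call with a gripper value outside its range is refused whole. The fingers move at their own pace and stop on an object; "force" is the grip in N (left out, the last holds). Time passes only in rows, so rows that repeat a pose let the fingers close. It gives the time, the measured TCP pose, the force, the opening and the grip force at its end, in the units of the state.
- sense(): the state, without advancing time (a new reading comes with each control period).
- optics.camera(name): name is "scene" or "side" or "wrist"; returns (picture, depth): 480x640x3 uint8, red, green, blue; 480x640 float32, m along the optical axis (not along the pixel's ray), 0 where there is no reading.
- optics.camera_info(name): a dict with "fx", "fy", "cx", "cy" (pixels), "D" ([k1, k2, p1, p2, k3] as OpenCV has them; the pictures are not rectified), "position" and "attitude" of the camera in the world. Camera axes: x right, y down, z forward; pixel columns grow to the right and rows downward; lengths in m; the calibration is good to about 2 mm. A picture is of the moment at which its call begins: read the wrist's pose just before it. camera_info takes no time and is no camera call; for the wrist camera it gives the pose at the moment of the call.
- r.finish_job(): hands the job in; it is judged then, once.
The state is a dict: "t": time; "qpos": joint angles; "joint_velocities": joint speeds; "joint_efforts": joint torques, N m; "eef_pos": TCP position; "tcp_rot": TCP orientation; "ft_force": force on the tool from outside, world axes, zero at the start; "moment": the same for the moment, N m; "opening": finger opening in m; "gripper_force": force on a finger pad.
Only numpy, scipy, OpenCV 4.12 (cv2) and the standard library are available. Lean on these libraries where they do the work, as an engineer would, in place of code of your own. Each camera call takes 0.05 s, during which the arm holds its last target. There are 200 camera calls.

## Working session

There is one attempt and no reset: what is moved stays moved. The work goes in short steps, Python scripts to look and compute and a tool call to move; the robot and the scene stay as the last step left them, time stands still between calls to the robot, and variables do not carry over. Pictures are saved under pics/ and viewed, at most 10 in all, crops included, and the job is handed in when it is done.

Besides the shell and the picture viewer there is one more tool, called after "Emit:" by a JSON object that holds its "api" and its "payload", one argument or row to a line. carry_out: Moves the arm, as the interface text tells. Its arguments: {"type":"object","properties":{"commands":{"type":"array","items":{"type":"array"}},"force":{"type":"number"}},"required":["commands"]}

```bash
ls; mkdir -p pics
python3 - <<'E'
from plant import sense, optics, r
import cv2,numpy as np
s=sense();print(s)
ims=[]
for n in("scene","side"):
    p,d=optics.camera(n);np.savez(f"{n}.npz",p=p,d=d);print(n,optics.camera_info(n))
    cv2.imwrite(f"pics/{n}0.png",p[:,:,::-1])
E
```

```text
pics
{'t': 0.0, 'qpos': array([-1.36607812e+00,  3.59510702e-01,  1.51147500e+00, -1.86190114e-05,
        1.27249780e+00, -1.15095310e-01]), 'joint_velocities': array([ 0.00146522, -0.00030999,  0.00081848, -0.00103278, -0.00074801,
        0.00158798]), 'joint_efforts': array([ 1.29934026e-03, -5.27610183e+01, -2.78622723e+01, -2.90385824e-04,
        1.32705190e-02,  1.77196131e-05]), 'eef_pos': array([ 0.18847855, -0.56888541,  0.230434  ]), 'tcp_rot': array([-3.09964720e+00, -4.99931577e-01,  1.60873824e-04]), 'ft_force': array([ 0.26074473, -0.63640235, -0.25185527]), 'moment': array([-0.01252961,  0.00537974,  0.03963106]), 'gripper_force': 0.0, 'opening': 0.08527787601888959}
scene {'fx': 499.8494007712402, 'fy': 499.8494007712402, 'cx': 336.3016437865648, 'cy': 239.79116139777622, 'D': array([-0.01963516,  0.        ,  0.        ,  0.        ,  0.        ]), 'position': array([ 1.26481741, -0.68410067,  0.72654553]), 'attitude': array([-2.02691445, -0.75718264,  0.41282158])}
side {'fx': 598.6930251873202, 'fy': 598.6930251873202, 'cx': 310.65245823619307, 'cy': 242.8314527481476, 'D': array([-0.19040403,  0.        ,  0.        ,  0.        ,  0.        ]), 'position': array([0.03396766, 0.82285759, 0.99010043]), 'attitude': array([-0.90429916,  2.52887863, -1.05275695])}
```

View pics/scene0.png

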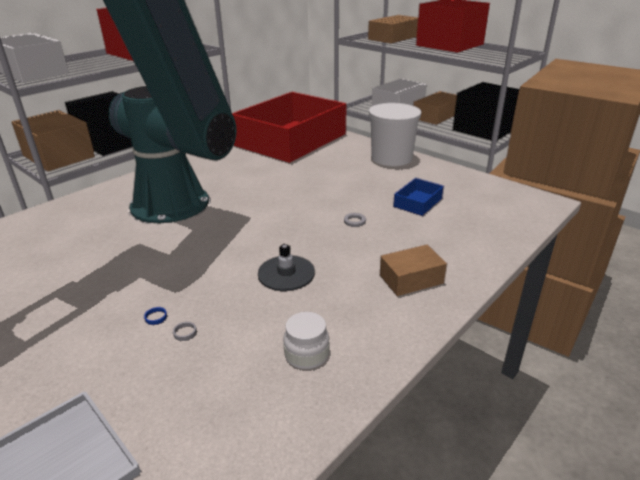

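View pics/side0.png

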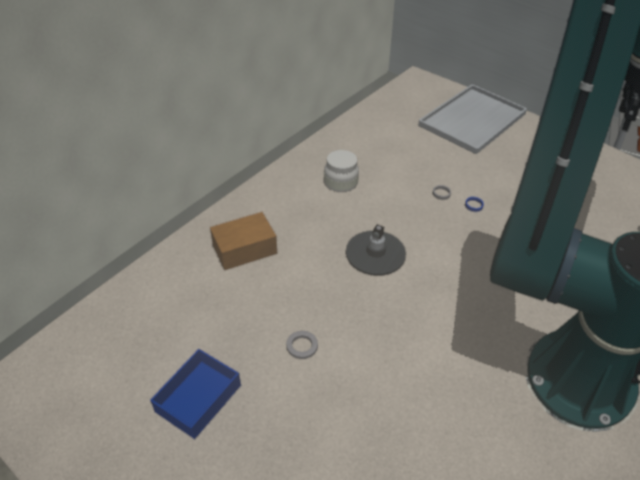

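The scene view shows the narrow steel ring at (185,331), the wide one at (355,219), the blue decoy at (156,316) and the mast foot at (286,272). In the side view they are at (442,192), (302,344), (475,204) and (376,252).

```bash
cat > h.py <<'E'
import numpy as np,cv2
from scipy.spatial.transform import Rotation as R
def ray(ci,uv):
    K=np.array([[ci['fx'],0,ci['cx']],[0,ci['fy'],ci['cy']],[0,0,1]])
    u=cv2.undistortPoints(np.array(uv,float).reshape(-1,1,2),K,np.array(ci['D'])).reshape(-1,2)
    return R.from_rotvec(ci['attitude']).apply(np.c_[u,np.ones(len(u))])
def plane(ci,uv,z):
    d=ray(ci,uv);o=np.array(ci['position']);return o+d*((z-o[2])/d[:,2])[:,None]
def world(ci,uv,dep):
    return np.array(ci['position'])+ray(ci,uv)*np.array(dep)[:,None]
def totool(s,dp): # world shift -> tool mm
    return R.from_rotvec(s['tcp_rot']).inv().apply(dp)*1000
E
python3 - <<'E'
from h import *
from plant import optics
pts={'narrow':((185,331),(442,192),.006),'wide':((355,219),(302,344),.006),'foot':((286,272),(376,252),.01),'blue':((156,316),(475,204),.006)}
for k,(a,b,z) in pts.items():
    print(k,plane(optics.camera_info('scene'),[a],z).round(3),plane(optics.camera_info('side'),[b],z).round(3))
# refine: per-pixel points near foot and rings
for n in('scene','side'):
    f=np.load(n+'.npz');ci=optics.camera_info(n);g=cv2.cvtColor(f['p'],cv2.COLOR_RGB2GRAY).astype(float)
    for k,w in(('narrow',18),('wide',24),('foot',40)):
        u,v=pts[k][0 if n=='scene' else 1];roi=g[v-w:v+w,u-w:u+w]
        bg=np.median(roi) if k!='foot' else np.percentile(roi,90)
        m=(roi<(90 if k=='foot' else 0.9*bg)).astype(np.uint8)
        c=max(cv2.findContours(m,cv2.RETR_EXTERNAL,cv2.CHAIN_APPROX_NONE)[0],key=cv2.contourArea)
        p=plane(ci,c.reshape(-1,2)+[u-w,v-w],.012 if k!='foot' else .01)
        (cx,cy),rad=cv2.minEnclosingCircle(p[:,:2].astype(np.float32));print(n,k,bg,round(cx,4),round(cy,4),'rad',round(rad,4),p[:,:2].min(0).round(3),p[:,:2].max(0).round(3))
ci=optics.camera_info('scene');print(R.from_rotvec(optics.camera_info('wrist')['attitude']).as_matrix().round(2),optics.camera_info('wrist'))
E
```

```text
narrow [[ 0.517 -0.3    0.006]] [[ 0.515 -0.304  0.006]]
wide [[0.489 0.298 0.006]] [[0.49  0.289 0.006]]
foot [[ 0.529 -0.018  0.01 ]] [[ 0.522 -0.013  0.01 ]]
blue [[ 0.429 -0.314  0.006]] [[ 0.425 -0.317  0.006]]
scene narrow 173.0 0.5223 -0.3032 rad 0.0312 [ 0.492 -0.331] [ 0.553 -0.278]
scene wide 174.0 0.4983 0.2866 rad 0.042 [0.461 0.247] [0.535 0.325]
scene foot 176.0 0.5302 -0.0181 rad 0.0719 [ 0.459 -0.089] [0.6   0.051]
side narrow 154.0 0.5125 -0.2952 rad 0.0314 [ 0.488 -0.325] [ 0.538 -0.264]
side wide 156.0 0.4869 0.2935 rad 0.0353 [0.454 0.26 ] [0.521 0.328]
side foot 157.0 0.5258 -0.02 rad 0.0784 [ 0.455 -0.091] [0.59  0.057]
[[ 0.31 -0.9  -0.3 ]
 [-0.95 -0.3  -0.1 ]
 [-0.    0.31 -0.95]] {'fx': 392.35635840510116, 'fy': 392.35635840510116, 'cx': 319.1906629819116, 'cy': 243.92061693262312, 'D': array([0.02247177, 0.        , 0.        , 0.        , 0.        ]), 'position': array([ 0.2651121 , -0.54358756,  0.37325125]), 'attitude': array([ 2.32657807, -1.68083285, -0.27362435])}
```

Emit:
{"api": "carry_out", "payload": {
  "commands": [
    [[395,-150,110],[0,0,0],1],
    [[395,-150,110],[0,0,0],1],
    [[395,-150,110],[0,0,0],1],
    [[395,-150,110],[0,0,0],1],
    [[395,-150,110],[0,0,0],1],
    [[395,-150,110],[0,0,0],1],
    [[395,-150,110],[0,0,0],1],
    [[395,-150,110],[0,0,0],1],
    [[395,-150,110],[0,0,0],1],
    [[395,-150,110],[0,0,0],1],
    [[395,-150,110],[0,0,0],1],
    [[395,-150,110],[0,0,0],1]
  ]
}}

```text
t: 1.3
eef_pos: [0.5157, -0.3035, 0.1213]
tcp_rot: [-3.102, -0.5, 0.001]
ft_force: [-0.8, -0.7, 0.3]
opening: 0.0853
gripper_force: 0.0
```

Run:
```python
from h import *
from plant import sense, optics
s=sense();ci=optics.camera_info('wrist');p,d=optics.camera('wrist');np.savez('w1.npz',p=p,d=d)
cv2.imwrite('pics/w1.png',p[:,:,::-1]);print(s['t'],s['eef_pos'],s['tcp_rot'],s['opening'],ci['position'],ci['attitude'])
```

```text
1.3 [ 0.51571059 -0.30353118  0.12132603] [-3.10157156e+00 -4.99629833e-01  9.28416829e-04] 0.08528571571252837 [ 0.59236027 -0.27796018  0.26397695] [ 2.32490568 -1.68076527 -0.2724125 ]
```

View pics/w1.png

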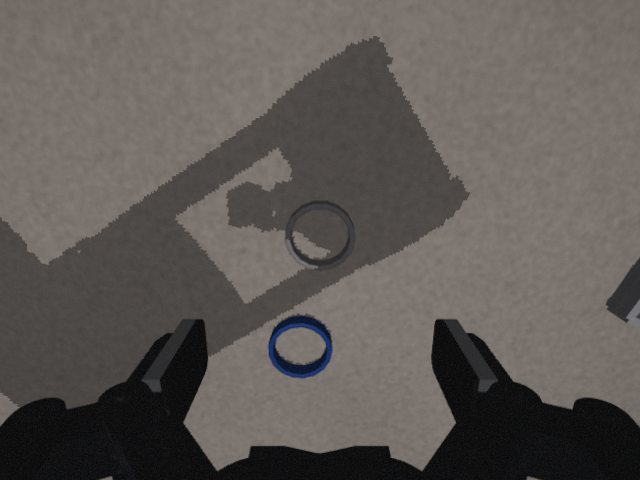

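The wrist view shows the steel ring at (320,236), in the arm's shadow, and the blue decoy at (301,347). The fingers frame the ring cleanly.

```bash
cat >> h.py <<'E'
def ringfit(ci,d,guess,r=.06,zlo=.0095,zhi=.0145):
    v,u=np.mgrid[0:480,0:640];m=d>0
    P=world(ci,np.c_[u[m],v[m]],d[m]);P0=P
    near=np.hypot(P[:,0]-guess[0],P[:,1]-guess[1])<r
    P=P[near];zt=np.median(P[:,2]);k=(P[:,2]-zt>zlo)&(P[:,2]-zt<zhi);Q=P[k]
    A=np.c_[2*Q[:,:2],np.ones(len(Q))];s=np.linalg.lstsq(A,(Q[:,:2]**2).sum(1),rcond=None)[0]
    rr=np.hypot(Q[:,0]-s[0],Q[:,1]-s[1]);return zt,len(Q),s[:2],np.percentile(rr,[2,50,98])
E
python3 - <<'E'
from h import *
from plant import sense, optics
s=sense();ci=optics.camera_info('wrist');f=np.load('w1.npz')
print(ringfit(ci,f['d'],(.516,-.302),.04,.008))
print(plane(ci,[(320,236),(285,236),(355,236),(320,201),(320,271)],.012))
E
```

```text
(np.float64(0.19660746767223145), 3222, array([ 0.50943973, -0.30532548]), array([0.02986725, 0.03580623, 0.04220045]))
[[ 0.51812842 -0.30334935  0.012     ]
 [ 0.51076479 -0.28098528  0.012     ]
 [ 0.52549019 -0.32571417  0.012     ]
 [ 0.54086081 -0.29584765  0.012     ]
 [ 0.49401066 -0.31130801  0.012     ]]
```

Emit:
{"api": "carry_out", "payload": {
  "commands": [
    [[2,0.5,40],[0,0,0],1],
    [[2,0.5,80],[0,0,0],1],
    [[2,0.5,105],[0,0,0],1],
    [[2,0.5,119],[0,0,0],1],
    [[2,0.5,119],[0,0,0],1],
    [[2,0.5,119],[0,0,0],-1],
    [[2,0.5,119],[0,0,0],-1],
    [[2,0.5,119],[0,0,0],-1],
    [[2,0.5,119],[0,0,0],-1],
    [[2,0.5,119],[0,0,0],-1],
    [[2,0.5,119],[0,0,0],-1],
    [[2,0.5,119],[0,0,0],-1]
  ],
  "force": 40
}}

```text
t: 2.55
eef_pos: [0.5195, -0.3037, 0.0045]
tcp_rot: [3.099, 0.501, 0.003]
ft_force: [-2.3, 0.2, 7.9]
opening: 0.0454
gripper_force: 39.6
```

Emit:
{"api": "carry_out", "payload": {
  "commands": [
    [[0,0,-30],[0,0,0],-1],
    [[0,0,-80],[0,0,0],-1],
    [[10,-40,-130],[0,0,0],-1],
    [[20,-90,-160],[0,0,0],-1],
    [[30,-140,-160],[0,0,0],-1],
    [[40,-190,-160],[0,0,0],-1],
    [[40,-240,-160],[0,0,0],-1],
    [[40,-267,-160],[0,0,0],-1],
    [[40,-267,-160],[0,0,0],-1],
    [[40,-267,-160],[0,0,0],-1],
    [[40,-267,-160],[0,0,0],-1]
  ]
}}

```text
t: 3.65
eef_pos: [0.4735, -0.0375, 0.1631]
tcp_rot: [3.1, 0.5, 0.003]
ft_force: [0.4, 0.2, -0.9]
opening: 0.0451
gripper_force: 41.1
```

Run:
```python
from h import *
from plant import sense, optics
s=sense();ci=optics.camera_info('wrist');p,d=optics.camera('wrist');np.savez('w2.npz',p=p,d=d)
cv2.imwrite('pics/w2.png',p[:,:,::-1]);print(s['t'],s['eef_pos'],s['tcp_rot'],s['opening'],s['ft_force'])
```

```text
3.65 [ 0.47354108 -0.03754563  0.16307214] [3.10040000e+00 5.00117015e-01 3.04547695e-03] 0.045127977273118174 [ 0.37024494  0.21262961 -0.86217223]
```

View pics/w2.png

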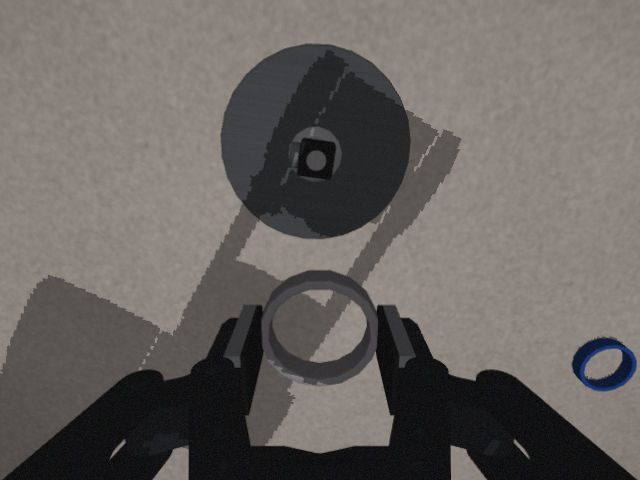

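The wrist view shows the ring held level at (320,327), the foot disc centred near (316,141) and the head at (317,160). There's a grey patch to the left of the head, at about (295,150). I'll fit these and view an enlarged crop.

Run:
```python
from h import *
from plant import sense, optics
s=sense();ci=optics.camera_info('wrist');f=np.load('w2.npz');d=f['d'];p=f['p']
v,u=np.mgrid[0:480,0:640];m=d>0
W=np.full((480,640,3),np.nan);W[m]=world(ci,np.c_[u[m],v[m]],d[m])
hd=(W[...,2]>.075)&(W[...,2]<.09)&(np.hypot(W[...,0]-.53,W[...,1]+.02)<.04)
ft=(W[...,2]>.006)&(W[...,2]<.016)&(np.hypot(W[...,0]-.53,W[...,1]+.02)<.08)
def circ(mask,z):
    c=max(cv2.findContours(mask.astype(np.uint8),cv2.RETR_EXTERNAL,cv2.CHAIN_APPROX_NONE)[0],key=cv2.contourArea)
    return c.reshape(-1,2),plane(ci,c.reshape(-1,2),z)
c,P=circ(ft,.01);print('foot',cv2.minEnclosingCircle(P[:,:2].astype(np.float32)))
c,P=circ(hd,.082);print('head z',np.median(W[hd][:,2]),hd.sum(),cv2.minAreaRect((P[:,:2]*1000).astype(np.float32)),cv2.minAreaRect(c))
for zz in(.068,.07):
  b=(abs(W[...,2]-.0685)<.01)&(np.hypot(W[...,0]-.53,W[...,1]+.02)<.03)&~hd
print('below-head pts',b.sum(),np.median(W[b],0) if b.sum() else '',u[b].mean(),v[b].mean())
sh=(abs(W[...,2]-.03)<.004)&(np.hypot(W[...,0]-.53,W[...,1]+.02)<.04);print('shoulder',sh.sum(),W[sh].mean(0))
rg=(v>265)&(v<390)&(u>255)&(u<385)&(W[...,2]>.12);
import collections
h=np.histogram(W[rg][:,2],np.arange(.12,.24,.005));print(h[0])
print('top of ring', [W[rr,cc].round(4) for rr,cc in((277,320),(378,320),(330,270),(330,371))])
cv2.imwrite('pics/w2c.png',cv2.resize(p[90:210,240:400,::-1],None,fx=5,fy=5,interpolation=cv2.INTER_CUBIC)*2)
```

```text
foot ((0.5262103080749512, -0.01712697185575962), 0.06967039406299591)
head z 0.08175275036613709 1450 ((526.27392578125, -15.844930648803711), (20.070602416992188, 25.00786781311035), 10.137124061584473) ((311.53997802734375, 158.22000122070312), (44.97199630737305, 36.48670959472656), 8.130102157592773)
below-head pts 128 [ 0.53101971 -0.00750122  0.07270999] 304.765625 147.390625
shoulder 941 [ 0.53153161 -0.01640905  0.02987217]
[   0    0    0    0    0    0    0  220 1244 2391 2094  284  254  117
    5    0    0    0    0    0    0    0    0]
top of ring [array([ 0.4939, -0.0312,  0.167 ]), array([ 0.4518, -0.0451,  0.1689]), array([ 0.4676, -0.0193,  0.17  ]), array([ 0.48  , -0.0568,  0.1702])]
```

View pics/w2c.png

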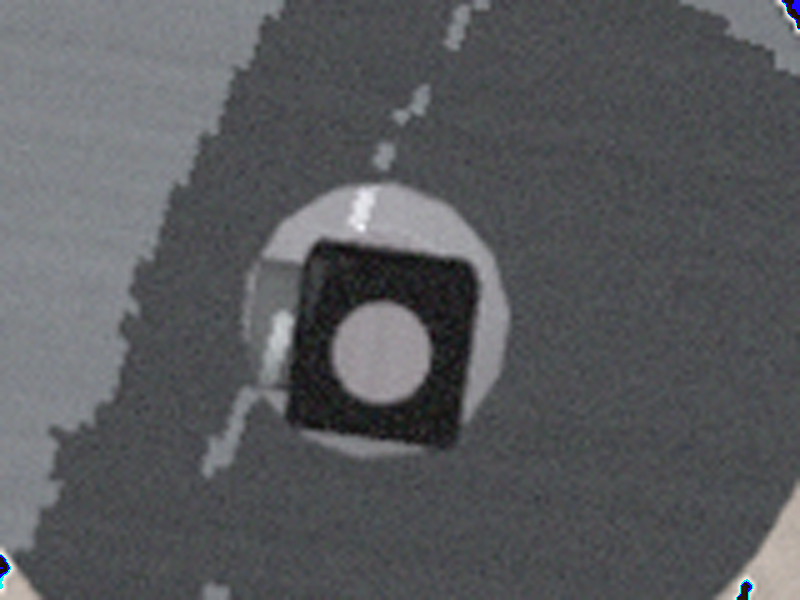

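The crop shows the button on the left (tool −y) face, with the head turned about 8° clockwise. The axis is at about (0.5264, −0.0172), and the foot circle and the head rectangle agree on it. I'll align over it and turn to match the head.

Emit:
{"api": "carry_out", "payload": {
  "commands": [
    [[30,-2,0],[0,0,0.07],-1],
    [[56.5,-3,20],[0,0,0.143],-1],
    [[56.5,-3,50],[0,0,0.143],-1],
    [[56.5,-3,60],[0,0,0.143],-1],
    [[56.5,-3,60],[0,0,0.143],-1],
    [[56.5,-3,60],[0,0,0.143],-1]
  ]
}}

```text
t: 4.3
eef_pos: [0.5251, -0.017, 0.1027]
tcp_rot: [-3.129, -0.276, 0.001]
ft_force: [0.5, 0.5, -0.9]
opening: 0.0453
gripper_force: 41.2
```

Run:
```python
from h import *
from plant import sense, optics
s=sense();print(s['eef_pos'],s['tcp_rot'],s['ft_force']);print(totool(s,np.array([.5264,-.0172,.0345])-s['eef_pos']))
```

```text
[ 0.52510842 -0.01695116  0.10269152] [-3.12938219e+00 -2.75727387e-01  5.87014083e-04] [ 0.48145602  0.49030703 -0.92195382]
[ 1.25303166  0.47898389 68.19101168]
```

Emit:
{"api": "carry_out", "payload": {
  "commands": [
    [[1.3,0.5,15],[0,0,0],-1],
    [[1.3,0.5,30],[0,0,0],-1],
    [[1.3,0.5,42],[0,0,0],-1],
    [[1.3,0.5,52],[0,0,0],-1],
    [[1.3,0.5,60],[0,0,0],-1],
    [[1.3,0.5,65],[0,0,0],-1],
    [[1.3,0.5,67.5],[0,0,0],-1],
    [[1.3,0.5,67.5],[0,0,0],-1],
    [[1.3,0.5,67.5],[0,0,0],-1]
  ]
}}

```text
t: 5.2
eef_pos: [0.5269, -0.0164, 0.035]
tcp_rot: [-3.129, -0.277, -0.001]
ft_force: [-0.2, 0.8, -0.7]
opening: 0.0456
gripper_force: 41.2
```

Emit:
{"api": "carry_out", "payload": {
  "commands": [
    [[0,0,0],[0,0,0],1],
    [[0,0,0],[0,0,0],1],
    [[0,0,0],[0,0,0],1],
    [[0,0,0],[0,0,0],1],
    [[0,0,-20],[0,0,0],1],
    [[0,0,-65],[0,0,0],1],
    [[0,0,-110],[0,0,0],1],
    [[-40,0,-130],[0,0,0],1],
    [[-55,0,-130],[0,0,0],1],
    [[-55,0,-130],[0,0,0],1],
    [[-55,0,-130],[0,0,0],1]
  ]
}}

```text
t: 6.3
eef_pos: [0.4723, -0.0261, 0.1641]
tcp_rot: [-3.129, -0.276, 0.001]
ft_force: [1.1, -0.6, 0.5]
opening: 0.0852
gripper_force: 0.0
```

```bash
cat >> h.py <<'E'
def cloud(ci,d):
    v,u=np.mgrid[0:480,0:640];W=np.full((480,640,3),np.nan);m=d>0
    W[m]=world(ci,np.c_[u[m],v[m]],d[m]);return W
def fitc(Q):
    s=np.linalg.lstsq(np.c_[2*Q[:,:2],np.ones(len(Q))],(Q[:,:2]**2).sum(1),rcond=None)[0]
    return s[:2],np.percentile(np.hypot(*(Q[:,:2]-s[:2]).T),[2,50,98])
E
python3 - <<'E'
from h import *
from plant import sense, optics
s=sense();ci=optics.camera_info('wrist');p,d=optics.camera('wrist')
cv2.imwrite('pics/w3.png',cv2.resize(p[60:260,200:440,::-1],None,fx=3,fy=3));print(s['eef_pos'],s['opening'],s['ft_force'])
W=cloud(ci,d);rr=np.hypot(W[...,0]-.5264,W[...,1]+.0172)
k=(rr<.026)&(rr>.018)
print(np.histogram(W[k][:,2],np.arange(0,.06,.004)))
q=k&(W[...,2]>.038)&(W[...,2]<.046);print(q.sum(),W[q][:,2].mean(),fitc(W[q]))
ang=np.arctan2(W[q][:,1]+.0172,W[q][:,0]-.5264)
for a in range(-180,180,45):
    z=W[q][:,2][(ang>np.radians(a))&(ang<np.radians(a+45))];print(a,len(z),z.mean().round(4) if len(z) else '')
E
```

```text
[ 0.47232988 -0.02606211  0.16409153] 0.08521497448328867 [ 1.05723626 -0.59691845  0.4645961 ]
(array([   0,    0,  431,    2,    0,    0,    0,  257,   79,   99, 1247,
          1,    0,    0]), array([0.   , 0.004, 0.008, 0.012, 0.016, 0.02 , 0.024, 0.028, 0.032,
       0.036, 0.04 , 0.044, 0.048, 0.052, 0.056]))
1314 0.041693287878775936 (array([ 0.52486456, -0.0167653 ]), array([0.0196749 , 0.02158329, 0.02362449]))
-180 175 0.0415
-135 165 0.0416
-90 157 0.0418
-45 156 0.0419
0 165 0.0418
45 157 0.0418
90 166 0.0417
135 173 0.0415
```

View pics/w3.png

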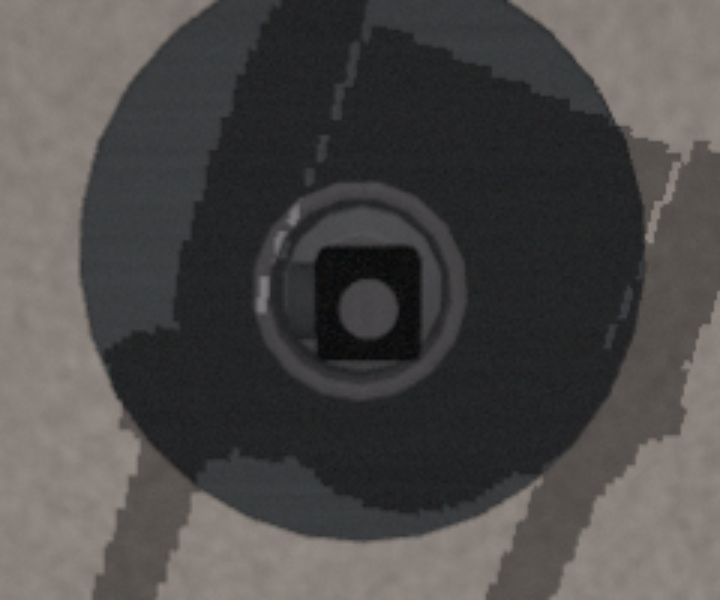

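The view shows the narrow ring lying level on the shoulder, with its top at 42 mm, so it is home. The head is square to the tool with the button on the left. Next is the wide ring.

Emit:
{"api": "carry_out", "payload": {
  "commands": [
    [[72,-311,40],[0,0,0],1],
    [[72,-311,40],[0,0,0],1],
    [[72,-311,40],[0,0,0],1],
    [[72,-311,40],[0,0,0],1],
    [[72,-311,40],[0,0,0],1],
    [[72,-311,40],[0,0,0],1],
    [[72,-311,40],[0,0,0],1],
    [[72,-311,40],[0,0,0],1],
    [[72,-311,40],[0,0,0],1],
    [[72,-311,40],[0,0,0],1]
  ]
}}

```text
t: 7.35
eef_pos: [0.4885, 0.2917, 0.1241]
tcp_rot: [3.129, 0.276, -0.002]
ft_force: [-0.8, -0.1, -0.1]
opening: 0.0855
gripper_force: 0.0
```

Run:
```python
from h import *
from plant import sense, optics
s=sense();ci=optics.camera_info('wrist');p,d=optics.camera('wrist')
cv2.imwrite('pics/w4.png',p[...,::-1]);print(s['eef_pos'],s['opening'],s['ft_force'])
W=cloud(ci,d);q=(np.hypot(W[...,0]-.489,W[...,1]-.293)<.06)&(W[...,2]>.009)&(W[...,2]<.015)
c,r=fitc(W[q]);print(q.sum(),W[q][:,2].mean(),c,r);print(totool(s,np.r_[c,.001]-s['eef_pos']))
```

```text
[0.48852213 0.2917333  0.12410816] 0.08548962100659005 [-0.76155206 -0.11818407 -0.13136824]
4003 0.011829233186370462 [0.4921717  0.28999985] [0.02005034 0.02623071 0.03140878]
[  3.46184881   2.26919125 123.10487001]
```

View pics/w4.png

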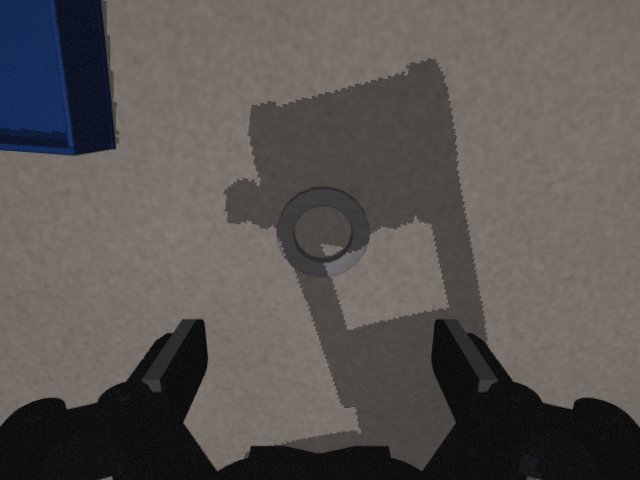

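The view shows the wide ring at (323,232). The fit gives radii of 20 to 32 mm and a top height of 12 mm. The punnet is well clear at the upper left.

Emit:
{"api": "carry_out", "payload": {
  "commands": [
    [[3.5,2.3,40],[0,0,0],1],
    [[3.5,2.3,80],[0,0,0],1],
    [[3.5,2.3,108],[0,0,0],1],
    [[3.5,2.3,122.5],[0,0,0],1],
    [[3.5,2.3,122.5],[0,0,0],1],
    [[3.5,2.3,122.5],[0,0,0],-1],
    [[3.5,2.3,122.5],[0,0,0],-1],
    [[3.5,2.3,122.5],[0,0,0],-1],
    [[3.5,2.3,122.5],[0,0,0],-1],
    [[3.5,2.3,122.5],[0,0,0],-1],
    [[3.5,2.3,122.5],[0,0,0],-1]
  ],
  "force": 50
}}

```text
t: 8.5
eef_pos: [0.4938, 0.2912, 0.005]
tcp_rot: [-3.129, -0.278, -0.005]
ft_force: [-2.3, -3.3, 8.4]
opening: 0.0597
gripper_force: 51.6
```

Emit:
{"api": "carry_out", "payload": {
  "commands": [
    [[0,0,-20],[0,0,0],-1],
    [[0,0,-60],[0,0,0],-1],
    [[0,0,-110],[0,0,0],-1],
    [[-20,30,-160],[0,0,0],-1],
    [[-40,80,-160],[0,0,0],-1],
    [[-60,125,-160],[0,0,0],-1],
    [[-77,170,-160],[0,0,0],-1],
    [[-77,215,-160],[0,0,0],-1],
    [[-77,265,-160],[0,0,0],-1],
    [[-77,309,-160],[0,0,0],-1],
    [[-77,309,-160],[0,0,0],-1],
    [[-77,309,-160],[0,0,0],-1]
  ]
}}

```text
t: 9.7
eef_pos: [0.4714, -0.0278, 0.1635]
tcp_rot: [3.13, 0.272, 0.003]
ft_force: [-0.3, -0.3, -1.1]
opening: 0.0594
gripper_force: 54.3
```

Run:
```python
from h import *
from plant import sense, optics
s=sense();ci=optics.camera_info('wrist');p,d=optics.camera('wrist')
cv2.imwrite('pics/w5.png',p[...,::-1]);print(s['eef_pos'],s['opening'],s['ft_force'])
W=cloud(ci,d);g=s['eef_pos'];rr=np.hypot(W[...,0]-g[0],W[...,1]-g[1])
q=(rr<.034)&(W[...,2]>g[2]+.003)&(W[...,2]<g[2]+.012)
c,r=fitc(W[q]);print('ring',q.sum(),W[q][:,2].mean()-g[2],c,r,'off',c-g[:2])
A=np.c_[W[q]-np.r_[c,0]];A[:,2]=1;print('plane',np.linalg.lstsq(A,W[q][:,2],rcond=None)[0])
h=(np.hypot(W[...,0]-.5264,W[...,1]+.0172)<.03)&(W[...,2]>.0795)&(W[...,2]<.086)
con=max(cv2.findContours(h.astype(np.uint8),cv2.RETR_EXTERNAL,cv2.CHAIN_APPROX_NONE)[0],key=cv2.contourArea)
P=plane(ci,con.reshape(-1,2),.082)[:,:2]*1000;print('head',cv2.minAreaRect(P.astype(np.float32)))
f=(np.hypot(W[...,0]-.5264,W[...,1]+.0172)<.08)&(W[...,2]>.006)&(W[...,2]<.016)
con=max(cv2.findContours(f.astype(np.uint8),cv2.RETR_EXTERNAL,cv2.CHAIN_APPROX_NONE)[0],key=cv2.contourArea)
print('foot',cv2.minEnclosingCircle(plane(ci,con.reshape(-1,2),.01)[:,:2].astype(np.float32)))
```

```text
[ 0.47143942 -0.02775399  0.1634576 ] 0.05941605737513516 [-0.3426253  -0.27028448 -1.08419543]
ring 11489 0.006642555198379307 [ 0.47014176 -0.02782981] [0.01992937 0.02620509 0.03178085] off [-1.29766236e-03 -7.58217793e-05]
plane [-0.0011387  -0.00067662  0.17010184]
head ((526.8218383789062, -18.067699432373047), (19.293075561523438, 19.82586669921875), 9.910536766052246)
foot ((0.526320219039917, -0.016878323629498482), 0.06976153701543808)
```

View pics/w5.png

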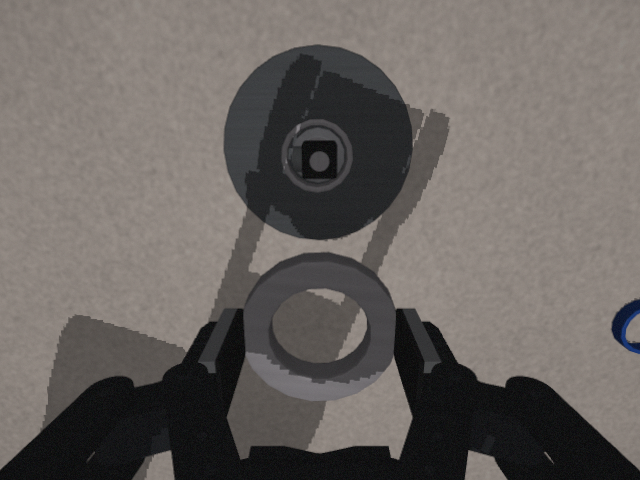

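The view shows the wide ring held level at (320,325) and the narrow ring still home, with the head at (319,160). The foot has not moved.

Emit:
{"api": "carry_out", "payload": {
  "commands": [
    [[30,-1,0],[0,0,0],-1],
    [[57,-1,20],[0,0,0],-1],
    [[57,-1,45],[0,0,0],-1],
    [[57,-1,55],[0,0,0],-1],
    [[57,-1,55],[0,0,0],-1],
    [[57,-1,55],[0,0,0],-1]
  ]
}}

```text
t: 10.35
eef_pos: [0.5263, -0.0148, 0.1078]
tcp_rot: [-3.129, -0.279, 0.001]
ft_force: [0.6, -0.8, -0.7]
opening: 0.0592
gripper_force: 54.5
```

Run:
```python
from h import *
from plant import sense
s=sense();print(s['eef_pos'],s['tcp_rot'],s['ft_force']);print(totool(s,np.array([.5272,-.0171,.0475])-s['eef_pos']))
```

```text
[ 0.52628819 -0.01482073  0.10779661] [-3.12887922e+00 -2.79087838e-01  8.70203036e-04] [ 0.57073463 -0.80560512 -0.65894088]
[ 0.52573464  2.42511111 60.2955221 ]
```

Emit:
{"api": "carry_out", "payload": {
  "commands": [
    [[0.5,1.5,10],[0,0,0],-1],
    [[0.5,1.5,22],[0,0,0],-1],
    [[0.5,1.5,34],[0,0,0],-1],
    [[0.5,1.5,44],[0,0,0],-1],
    [[0.5,1.5,52],[0,0,0],-1],
    [[0.5,1.5,57],[0,0,0],-1],
    [[0.5,1.5,59.5],[0,0,0],-1],
    [[0.5,1.5,59.5],[0,0,0],-1],
    [[0.5,1.5,59.5],[0,0,0],-1]
  ]
}}

```text
t: 11.25
eef_pos: [0.5281, -0.0171, 0.048]
tcp_rot: [3.129, 0.277, 0.001]
ft_force: [0.4, 0.5, -1.9]
opening: 0.0594
gripper_force: 54.5
```

Emit:
{"api": "carry_out", "payload": {
  "commands": [
    [[0,0,0],[0,0,0],1],
    [[0,0,0],[0,0,0],1],
    [[0,0,0],[0,0,0],1],
    [[0,0,0],[0,0,0],1],
    [[0,0,-20],[0,0,0],1],
    [[0,0,-65],[0,0,0],1],
    [[0,0,-110],[0,0,0],1],
    [[-40,0,-115],[0,0,0],1],
    [[-55,0,-115],[0,0,0],1],
    [[-55,0,-115],[0,0,0],1],
    [[-55,0,-115],[0,0,0],1]
  ]
}}

```text
t: 12.35
eef_pos: [0.4734, -0.0267, 0.1622]
tcp_rot: [-3.129, -0.276, 0.001]
ft_force: [0.1, -0.2, -1.4]
opening: 0.0851
gripper_force: 0.0
```

```bash
cat > chk.py <<'E'
from h import *
from plant import sense, optics
s=sense();ci=optics.camera_info('wrist');p,d=optics.camera('wrist')
cv2.imwrite('pics/w6.png',p[...,::-1]);print(s['t'],s['eef_pos'],s['tcp_rot'],s['opening'],s['ft_force'])
W=cloud(ci,d);rr=np.hypot(W[...,0]-.5264,W[...,1]+.0172)
q=(rr<.036)&(rr>.016)&(W[...,2]>.047)&(W[...,2]<.065)
c,r=fitc(W[q&(rr>.022)]);print('ring',q.sum(),c,r);A=W[q&(rr>.022)]-np.r_[c,0];z=A[:,2].copy();A[:,2]=1;print('plane',np.linalg.lstsq(A,z,rcond=None)[0])
h=(rr<.03)&(W[...,2]>.0795)&(W[...,2]<.086)
con=max(cv2.findContours(h.astype(np.uint8),cv2.RETR_EXTERNAL,cv2.CHAIN_APPROX_NONE)[0],key=cv2.contourArea)
P=plane(ci,con.reshape(-1,2),.082)[:,:2]*1000;print('head',cv2.minAreaRect(P.astype(np.float32)),totool(s,np.r_[P.mean(0)/1000,0.063]-s['eef_pos']))
f=(rr<.08)&(W[...,2]>.006)&(W[...,2]<.016)
con=max(cv2.findContours(f.astype(np.uint8),cv2.RETR_EXTERNAL,cv2.CHAIN_APPROX_NONE)[0],key=cv2.contourArea)
print('foot',cv2.minEnclosingCircle(plane(ci,con.reshape(-1,2),.01)[:,:2].astype(np.float32)))
E
python3 chk.py
```

```text
12.35 [ 0.47335236 -0.02665834  0.16217398] [-3.12889078e+00 -2.76288376e-01  8.65287890e-04] 0.08512052746803632 [ 0.08346091 -0.16583245 -1.41730925]
ring 5130 [ 0.52601292 -0.01735872] [0.02215067 0.02712617 0.03139147]
plane [ 0.00081293 -0.00084001  0.05394819]
head ((526.6651611328125, -18.1510009765625), (19.30306053161621, 19.669944763183594), 10.055842399597168) [54.06115773  0.87180886 99.14634944]
foot ((0.526382327079773, -0.0168024692684412), 0.06971190869808197)
```

The wide ring lies level with its top at 54 mm, so both rings are home. The stand hasn't moved and its yaw is 10°. Next I'll go over the head and pinch it.

Emit:
{"api": "carry_out", "payload": {
  "commands": [
    [[30,0.4,0],[0,0,0],1],
    [[54,0.4,15],[0,0,0],1],
    [[54,0.4,45],[0,0,0],1],
    [[54,0.4,75],[0,0,0],1],
    [[54,0.4,92],[0,0,0],1],
    [[54,0.4,92],[0,0,0],1],
    [[54,0.4,92],[0,0,0],1]
  ]
}}

```text
t: 13.1
eef_pos: [0.5273, -0.0175, 0.0702]
tcp_rot: [-3.129, -0.277, 0.002]
ft_force: [-0.4, 1.1, -0.1]
opening: 0.0851
gripper_force: 0.0
```

Run:
```python
from h import *
from plant import sense,optics
s=sense();print(s['eef_pos'],s['tcp_rot'],s['ft_force']);print(totool(s,np.array([.5267,-.0176,.0605])-s['eef_pos']))
ci=optics.camera_info('wrist');p,d=optics.camera('wrist');W=cloud(ci,d);s=sense();print(s['eef_pos'])
rr=np.hypot(W[...,0]-.5264,W[...,1]+.0172);h=(rr<.025)&(W[...,2]>.0795)&(W[...,2]<.086)
print(h.sum(),W[h].mean(0),totool(s,W[h].mean(0)-s['eef_pos']))
```

```text
[ 0.52725212 -0.01749872  0.07017308] [-3.12883971e+00 -2.77438816e-01  1.74610866e-03] [-0.41321569  1.06670145 -0.14644056]
[-5.51022677e-01  8.08380461e-03  9.67367361e+00]
[ 0.52779674 -0.01761389  0.07098293]
2471 [ 0.52755996 -0.01782975  0.08214343] [ -0.26450211   0.17120496 -11.16065432]
```

Emit:
{"api": "carry_out", "payload": {
  "commands": [
    [[0,0,5],[0,0,0],1],
    [[0,0,10],[0,0,0],1],
    [[0,0,10],[0,0,0],-0.2],
    [[0,0,10],[0,0,0],-0.2],
    [[0,0,10],[0,0,0],-0.2],
    [[0,0,10],[0,0,0],-1],
    [[0,0,10],[0,0,0],-1],
    [[0,0,10],[0,0,0],-1],
    [[0,0,10],[0,0,0],-1],
    [[0,0,10],[0,0,0],-1],
    [[0,0,10],[0,0,0],-1],
    [[0,0,10],[0,0,0],-1]
  ],
  "force": 30
}}

```text
t: 14.35
eef_pos: [0.5269, -0.0177, 0.0612]
tcp_rot: [3.129, 0.277, 0.001]
ft_force: [-1.7, -1.5, 5.5]
opening: 0.0201
gripper_force: 30.2
```

The opening of 20.1 mm fits a pressed button, since the gripper reads about 5% low. I'll pull up in steps.

Emit:
{"api": "carry_out", "payload": {
  "commands": [
    [[0,0,-5],[0,0,0],-1],
    [[0,0,-10],[0,0,0],-1],
    [[0,0,-16],[0,0,0],-1],
    [[0,0,-22],[0,0,0],-1],
    [[0,0,-28],[0,0,0],-1],
    [[0,0,-34],[0,0,0],-1],
    [[0,0,-40],[0,0,0],-1],
    [[0,0,-40],[0,0,0],-1]
  ]
}}

```text
t: 15.15
eef_pos: [0.5269, -0.0177, 0.1017]
tcp_rot: [3.129, 0.277, 0.001]
ft_force: [0.1, -2.0, -1.8]
opening: 0.0198
gripper_force: 29.8
```

Emit:
{"api": "carry_out", "payload": {
  "commands": [
    [[0,0,-7],[0,0,0],-1],
    [[0,0,-14],[0,0,0],-1],
    [[0,0,-21],[0,0,0],-1],
    [[0,0,-28],[0,0,0],-1],
    [[0,0,-35],[0,0,0],-1],
    [[0,0,-42],[0,0,0],-1],
    [[0,0,-49],[0,0,0],-1],
    [[0,0,-54],[0,0,0],-1],
    [[0,0,-57],[0,0,0],-1],
    [[0,0,-59],[0,0,0],-1],
    [[0,0,-59],[0,0,0],-1]
  ]
}}

```text
t: 16.25
eef_pos: [0.5269, -0.0177, 0.16]
tcp_rot: [3.129, 0.277, 0.0]
ft_force: [2.5, -2.4, -1.5]
opening: 0.0199
gripper_force: 30.0
```

Run:
```python
from h import *
from plant import sense,optics
s=sense();print(s['t'],s['eef_pos'],s['ft_force'],s['opening'],s['gripper_force'])
ims=[]
for n,(u,v) in(('scene',(286,250)),('side',(376,220))):
    p,d=optics.camera(n);ims.append(cv2.resize(p[v-60:v+60,u-60:u+60,::-1],(400,400),interpolation=cv2.INTER_CUBIC))
    ci=optics.camera_info(n);W=cloud(ci,d);rr=np.hypot(W[...,0]-.5264,W[...,1]+.0172)
    f=(rr<.08)&(rr>.045)&(W[...,2]>.003)&(W[...,2]<.02);print(n,'foot z',np.median(W[f][:,2]),W[f][:,:2].mean(0))
    k=(rr<.034)&(rr>.02)&(W[...,2]<.08);print(np.histogram(W[k][:,2],[0,.02,.026,.034,.046,.05,.058,.08])[0])
p,d=optics.camera('wrist');cv2.imwrite('pics/end.png',np.hstack(ims));cv2.imwrite('pics/endw.png',p[...,::-1])
ci=optics.camera_info('wrist');W=cloud(ci,d)
rr=np.hypot(W[...,0]-.5264,W[...,1]+.0172);f=(rr<.09)&(W[...,2]<.016)&(W[...,2]>.006);print('wrist foot z',np.median(W[f][:,2]),f.sum())
q=(rr<.034)&(rr>.02)&(W[...,2]>.046)&(W[...,2]<.062);print('wrist ring top',q.sum(),np.median(W[q][:,2]))
h=(rr<.009)&(W[...,2]>.14)&(W[...,2]<.2);print('head top',h.sum(),np.percentile(W[h][:,2],[5,50,95]) if h.sum() else '')
```

```text
16.25 [ 0.52688981 -0.01767679  0.16001252] [ 2.51027623 -2.35387425 -1.45203903] 0.019945908969628244 29.980797171592712
scene foot z 0.01194908460787808 [ 0.54413554 -0.03206268]
[179  18  24  29  46 186  22]
side foot z 0.009484447184660016 [ 0.51552001 -0.00133491]
[241  20  31  37  38 245   2]
wrist foot z 0.009940787082701186 16934
wrist ring top 3505 0.05382804869907648
head top 2108 [0.14339982 0.18065329 0.18193972]
```

View pics/end.png

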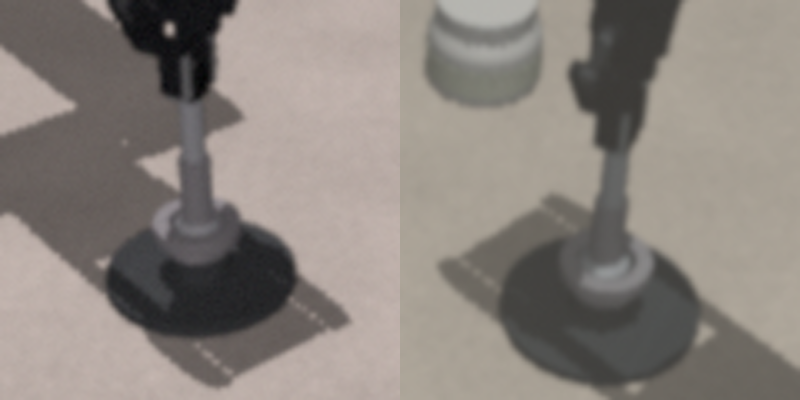

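Both views show the mast out with the foot flat and both rings on the shoulder. The head top measures about 181 mm, which puts the mast near 99 mm, so I'll go up 1 mm more.

Emit:
{"api": "carry_out", "payload": {
  "commands": [
    [[0,0,-1],[0,0,0],-1],
    [[0,0,-1.2],[0,0,0],-1],
    [[0,0,-1.2],[0,0,0],-1],
    [[0,0,-1.2],[0,0,0],-1]
  ]
}}

```text
t: 16.8
eef_pos: [0.5269, -0.0177, 0.161]
tcp_rot: [-3.129, -0.277, -0.0]
ft_force: [1.7, -2.8, -2.7]
opening: 0.0198
gripper_force: 30.0
```

Run:
```python
from h import *
from plant import sense,optics
s=sense();print(s['t'],s['eef_pos'],s['ft_force'],s['opening'])
ci=optics.camera_info('wrist');p,d=optics.camera('wrist');W=cloud(ci,d);T=W-s['eef_pos']
rr=np.hypot(W[...,0]-.5269,W[...,1]+.0177);h=(rr<.008)&(W[...,2]>.17)&(W[...,2]<.19);print(h.sum(),np.percentile(W[h][:,2],[10,50,90]))
f=(rr<.09)&(W[...,2]<.016)&(W[...,2]>.006);print('foot',np.median(W[f][:,2]))
```

```text
16.8 [ 0.52686392 -0.01768035  0.16099028] [ 1.65315906 -2.75382702 -2.65498171] 0.019835922806388507
1347 [0.18138656 0.18224342 0.18314596]
foot 0.009986732052267772
```

The head top is at 182 mm, so the mast is at 100 mm. Forces are low, the foot is flat and the button is still squeezed, so I'm handing it in.

```bash
python3 -c "
from plant import r
print(r.finish_job())"
```

```text
the job is handed in; nothing more can be done
None
```

I handed the job in at about 17 s: both rings measured home on the shoulder, and the mast is held at the second stop (head top at 182 mm) with the button still squeezed and the foot flat; no verdict came back.

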